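Pack the cheese wedges head to tail

TASK

Finish packing the cheese board: slide the two loose wedges along the board, without lifting them off it, into the empty part of the railed rectangle beside the two packed ones, so that all four lie side by side, alternately head to tail, and fill it. One goes in broad end first next to the packed ones, the other narrow end first along the free rail; push both fully home, flat on the board, and then let go. Leave the packed wedges, the bowl, the cup, the container and the scraper where they are.

Things in the scene. Friction and masses are not known exactly. Their poses are not given: they have to be found in the camera images.
- board: dark wooden cheese board, fixed, 340 (its x) by 380 mm (its y), 16 mm thick, yaw within 0.25 rad of 0. Origin: on its underside, below the middle. Pale rails, 10 mm thick, standing 22 mm above its top, enclose a rectangle on three sides: back rail inner face at board y +160, side rail inner faces at x -82 and +80, rail ends at y +60; open towards -y
- mouth (a point): about the middle of the open side of the railed rectangle, on the board's top (board x 0, y +60, z +16 mm). Packed full, the wedges leave 6 mm of play across and their front ends are level with the rail ends (centres at board y about 110). Free places, centres: board x -19.5 for the wedge with its broad end at the back, x -60 for the one with its broad end at the open side
- wedge_a: loose cheese wedge 100 long, 40 high, about 170 g. Origin: centre of its underside. Own +y points to the broad end (50 wide, red rind), -y to the narrow end (28 wide). Flank at own x +19.5 is straight; the other is slanted 0.217 rad, at x -30.5 (broad end), -19.5 (middle), -8.5 (narrow end). z up. Starts on the open half of the board, broad end roughly to the back rail
- wedge_b: loose cheese wedge 100 long, 40 high, about 170 g. Origin: centre of its underside. Own +y points to the broad end (50 wide, red rind), -y to the narrow end (28 wide). Flank at own x +19.5 is straight; the other is slanted 0.217 rad, at x -30.5 (broad end), -19.5 (middle), -8.5 (narrow end). z up. Starts beside wedge_a (about 170 away, either side), narrow end roughly to the back rail
- wedge_a_broad (a point): middle of the broad end of wedge_a: own x 0, y +50 mm, at its top
- wedge_b_broad (a point): middle of the broad end of wedge_b: own x 0, y +50 mm, at its top
- packed_far: wedge like wedge_a (same size and axes), packed but not fixed, against the +x side rail, broad end at the back rail
- packed_near: wedge like wedge_a (same size and axes), packed but not fixed, beside packed_far, broad end at the open side; its straight flank, at board x about 0, borders the empty part
- packed_far_broad (a point): middle of the broad end of packed_far: own x 0, y +50 mm, at its top
- packed_near_broad (a point): middle of the broad end of packed_near: own x 0, y +50 mm, at its top
- bowl: yellow plastic bowl, 150 mm across, 65 mm high, on the counter; origin at the centre of its underside; leave it
- cup: clay cup, 74 mm across, 85 mm high; origin at the centre of its underside; leave it
- container: glass container with a blue lid, 136 x 106 mm, 70 mm high; origin at the centre of its underside; leave it
- scraper: silicone scraper with a red blade and wooden handle, 235 mm long, 50 mm wide, 12 mm high, lying flat; origin on its underside near the middle, blade towards own +x; leave it
Mind the look-alikes: they are no part of the job. Leave any brown look-alike of the wedge_a alone.

How it is judged:
At the end, for the whole second after the job is handed in: All four wedges at rest, flat, inside the rails, alternately head to tail: each within 8 mm of its place (fully home and across) and 0.1 rad of square; the new ones have broad ends at the back (next to the packed ones) and at the open side (along the -x rail) (y of wedge_a in the frame of board between 0.102 and 0.118 m and z of each of wedge_a, wedge_b, packed_far, packed_near in the frame of board below 0.021 m and angle between each of wedge_a, wedge_b, packed_far, packed_near's own z axis and vertical below 0.1 rad and angle between the y axis of each of wedge_a, wedge_b, packed_far, packed_near and the y axis of board, either way round below 0.1 rad and linear speed of each of wedge_a, wedge_b, packed_far, packed_near below 0.02 m/s and y of wedge_b in the frame of board between 0.102 and 0.118 m and y of packed_far in the frame of board between 0.102 and 0.118 m and y of packed_near in the frame of board between 0.102 and 0.118 m and x of packed_far in the frame of board between 0.052 and 0.068 m and y of packed_far_broad in the frame of board above 0.14 m and x of packed_near in the frame of board between 0.0125 and 0.0285 m and y of packed_near_broad in the frame of board below 0.08 m and ((x of wedge_a in the frame of board between -0.0275 and -0.0115 m and y of wedge_a_broad in the frame of board above 0.14 m and x of wedge_b in the frame of board between -0.068 and -0.052 m and y of wedge_b_broad in the frame of board below 0.08 m) or (x of wedge_b in the frame of board between -0.0275 and -0.0115 m and y of wedge_b_broad in the frame of board above 0.14 m and x of wedge_a in the frame of board between -0.068 and -0.052 m and y of wedge_a_broad in the frame of board below 0.08 m))); the robot touches nothing.
It fails at once if a loose wedge is lifted more than 20 mm off the board or tipped over (z of any of wedge_a, wedge_b in the frame of board above 0.036 m or angle between any of wedge_a, wedge_b's own z axis and vertical above 0.5 rad).
It fails at once if a packed wedge is moved more than 20 mm (distance of any of packed_far, packed_near from where it was at the start of the episode above 0.02 m).
It fails at once if the bowl, cup, container or scraper is moved more than 30 mm or tipped (distance of any of bowl, cup, container, scraper from where it was at the start of the episode above 0.03 m or angle between any of bowl, cup, container's own z axis and vertical above 0.3 rad).
It also fails if it takes over 67 s, if anything falls off the work surface, if the arm or the gripper's body presses on something with over 40 N, if the wrist force passes 120 N, or if a joint passes its speed limit or range.

ROBOT

A 6-joint arm with a two-finger parallel gripper is mounted at the origin on the work surface. World frame = base frame: x ahead of the robot, y to its left, z up, the work surface at z = 0. Lengths are in m, angles in rad, forces in N, time in s.
With the tool pointing down it reaches from about 0.25 to 0.725 m from the base axis. Payload 4 kg.
Tool frame: the origin (TCP) lies midway between the tips of the shut fingers; the grasp point (between the pads) lies 19 mm behind it; z points along the fingers, x is the direction in which the jaws open and shut, and the axes are right-handed (so a half turn about z gives the same grasp; the last joint's range is limited). The gripper opens to 85 mm and grips with 20 to 120 N. Pads are 22 mm wide; open, the fingers measure 114 mm over their backs; the gripper's body (76 mm by 85 mm) begins 54 mm behind the grasp point. The pads swing forward as they close: fully open they stand 13 mm farther back than shut.
Start: joints at [1.186, 0.241, 0.005, 1.335, 0, 1.571], TCP at [0.188, 0.463, 0.196] pointing down, gripper open.
Joint ranges: [-2.72, 2.72], [-1.05, 1.87], [-1.09, 1.28], [-1.99, 2.15], [-1.42, 1.44], [-3.14, 3.14]. Speed limits (rad/s): [2.79, 2.79, 3.14, 3.14, 3.14, 3.14].

INTERFACE

Orientations are given as a unit quaternion [x, y, z, w].
In Python, from workcell import bot gives the robot as it stands.
- The arm moves only by the tool drive_tool, never from a script. Its argument "rows" is text: rows parted by semicolons, each of 5 numbers parted by spaces: the finger opening in mm, from 0 to 85.4, then the shift along the tool's x, y, z in mm, then the turn about the tool's z in rad. A call has 1 to 12 rows; each row shifts and turns the commanded pose from where the row before left it, along the tool's axes as they then stand; what a row does not reach is not made up. A row lasts 1/10 s, in which the tool goes at most 50 mm and 8.59 degrees, less where a joint would pass 70% of its speed; a pose out of reach is approached as far as the arm can. A call is refused whole if a number of a shift passes 50 or a number of a turn 0.15, either way. A call with a gripper value outside its range is refused whole. The fingers move at their own pace and stop on an object; the grip force is fixed at half the most. Time passes only in rows, so rows that do not move let the fingers close. It gives the time, the measured TCP pose, the force and the opening at its end, in the units of the state.
- bot.get_obs(): the state, without advancing time (a new reading comes with each control period).
- bot.camera(name): name is "scene" or "top" or "wrist"; returns a dict with "image" (480x640x3 uint8, red, green, blue), "vertical_fov" (degrees; the focal length in pixels is half the picture's height over the tangent of half this angle, whatever the lens; pixels are square), "cx", "cy" (the principal point, pixels), "R" (3x3) and "t" (3): a world point X has camera coordinates R X + t; the wrist camera has in their place "tool_from_camera" (4x4, takes a point from camera to tool coordinates, whose origin is the TCP and whose axes are the tool frame's). Camera axes: x right, y down, z forward; pixel columns grow to the right and rows downward; lengths in m; the calibration is good to about 2 mm. A picture is of the moment at which its call begins: read the wrist's pose just before it. There is no depth.
- bot.job_done(): hands the job in, once; it reports no verdict.
The state is a dict: "clock": time; "joint_pos": joint angles; "joint_vel": joint speeds; "tau": joint torques, N m; "eef_pos": TCP position; "tool_rot": TCP orientation; "ft_force": force on the tool from outside, world axes, zero at the start; "ft_torque": the same for the moment, N m; "grip_width": finger opening in m.
Only numpy, scipy, OpenCV 4.12 (cv2) and the standard library are available. Lean on these libraries where they do the work, as an engineer would, in place of code of your own. Each camera call takes 0.05 s, during which the arm holds its last target. There are 200 camera calls.

## Working session

There is one attempt and no reset: what is moved stays moved. The work goes in short steps, Python scripts to look and compute and a tool call to move; the robot and the scene stay as the last step left them, time stands still between calls to the robot, and variables do not carry over. Pictures are saved under pics/ and viewed, about 8 in all and at most 12, crops included, and the job is handed in when it is done.

Besides the shell and the picture viewer there is one more tool, called after ">>>" by a JSON object that holds its "method" and its "body", one argument or row to a line. drive_tool: Moves the arm, as the interface text tells. Its arguments: {"type":"object","properties":{"rows":{"type":"string"}},"required":["rows"]}

```bash
mkdir -p pics
cat > h.py <<'E'
import numpy as np, cv2
from scipy.spatial.transform import Rotation as Ro
from workcell import bot
def cam(n):
    o=bot.get_obs(); c=bot.camera(n)
    f=240/np.tan(np.radians(c["vertical_fov"])/2)
    K=np.array([[f,0,c["cx"]],[0,f,c["cy"]],[0,0,1]])
    if n=="wrist":
        T=np.eye(4);T[:3,:3]=Ro.from_quat(o["tool_rot"]).as_matrix();T[:3,3]=o["eef_pos"]
        M=np.linalg.inv(T@np.array(c["tool_from_camera"])); R,t=M[:3,:3],M[:3,3]
    else: R,t=np.array(c["R"]),np.array(c["t"])
    return c["image"],K,R,t
def ray(px,K,R,t,z):
    px=np.atleast_2d(px).astype(float)
    d=np.c_[px,np.ones(len(px))]@np.linalg.inv(K).T@R
    o=-R.T@t
    return o+d*((z-o[2])/d[:,2])[:,None]
def proj(X,K,R,t):
    p=(np.atleast_2d(X)@R.T+t)@K.T
    return p[:,:2]/p[:,2:]
def save(n,im): cv2.imwrite("pics/"+n+".png",im[:,:,::-1])
E
python3 - <<'E'
from h import *
for n in("top","scene"):
    im,K,R,t=cam(n); save(n,im); np.savez(n,im=im,K=K,R=R,t=t); print(n,-R.T@t)
o=bot.get_obs(); print(o)
E
```

```text
top [ 0.4082222  -0.03323278  1.6648256 ]
scene [1.43927424 0.16590097 1.04718135]
{'clock': 0.1, 'joint_pos': array([1.18599527e+00, 2.41323180e-01, 3.86746985e-03, 1.33520433e+00,
       1.36671050e-05, 1.57080854e+00]), 'joint_vel': array([-3.14001347e-05, -2.96118422e-04,  3.16184312e-03,  7.62137374e-04,
        1.70539757e-03,  1.62757870e-04]), 'tau': array([ 1.06988487e-04, -3.73137188e+01,  2.53011060e+01,  1.08537849e-02,
        3.09170605e-05, -7.77519318e-06]), 'eef_pos': array([0.18744677, 0.46285481, 0.19491252]), 'tool_rot': array([ 8.29272238e-01,  5.58844064e-01, -7.76576242e-04,  5.15105707e-04]), 'ft_force': array([-0.91442208,  0.02458294,  0.95342066]), 'ft_torque': array([-0.00970187, -0.02228137, -0.04226018]), 'grip_width': 0.08538758176639252}
```

View pics/top.png

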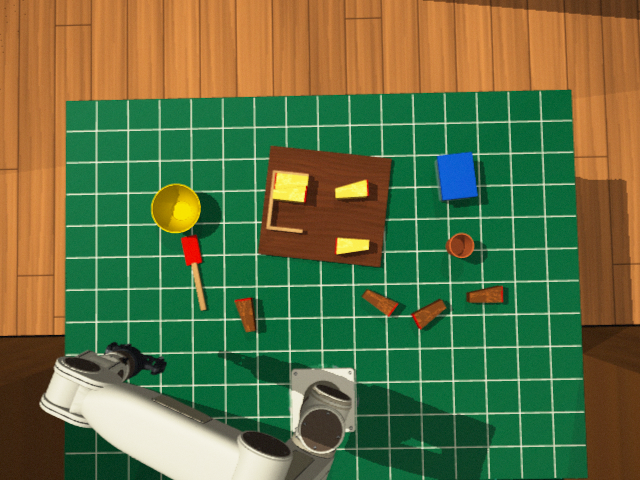

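View pics/scene.png

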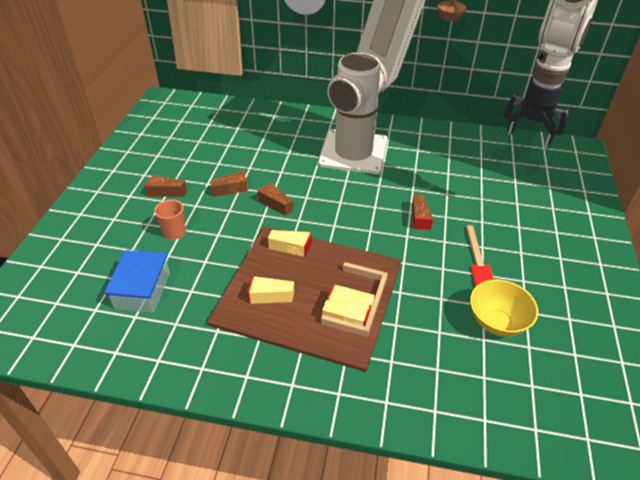

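The top view shows the board at about (326,207), with the back rail on the left. The wedge at (352,246) has its broad end to the left, so it is wedge_a. The wedge at (352,190) has its narrow end to the left, so it is wedge_b. The packed pair is at (290,187). The look-alikes are the brown wedges on the counter at (246,315), (380,302), (429,313) and (486,295), and I'll leave those alone. Next I'll measure and take a close crop.

```bash
cat > m.py <<'E'
from h import *
d=np.load("top.npz"); im,K,R,t=[d[k] for k in("im","K","R","t")]
h=cv2.cvtColor(im,cv2.COLOR_RGB2HSV)
roi=np.zeros(im.shape[:2],np.uint8); roi[140:275,250:400]=255
g=cv2.inRange(h,(45,60,0),(95,255,255)); m=cv2.bitwise_and(cv2.bitwise_not(g),roi)
m=cv2.morphologyEx(m,cv2.MORPH_OPEN,np.ones((5,5)))
c=max(cv2.findContours(m,cv2.RETR_EXTERNAL,cv2.CHAIN_APPROX_NONE)[0],key=cv2.contourArea)
P=ray(c[:,0],K,R,t,.016)[:,:2].astype(np.float32)
r=cv2.minAreaRect(P); print("board",r, cv2.boxPoints(r))
y=cv2.bitwise_and(cv2.inRange(h,(20,90,120),(38,255,255)),roi)
for c in cv2.findContours(y,cv2.RETR_EXTERNAL,cv2.CHAIN_APPROX_NONE)[0]:
    if cv2.contourArea(c)<80: continue
    P=ray(c[:,0],K,R,t,.056)[:,:2].astype(np.float32); print("wedge",cv2.minAreaRect(P),c[:,0].mean(0))
save("crop",cv2.resize(im[140:275,250:400],None,fx=5,fy=4.4,interpolation=cv2.INTER_CUBIC))
E
python3 m.py
```

```text
board ((0.5958487391471863, -0.01898498833179474), (0.38353484869003296, 0.3429233133792877), 82.92406463623047) [[ 0.40207016 -0.18817043]
 [ 0.7423817  -0.23041332]
 [ 0.7896273   0.15020046]
 [ 0.4493158   0.19244334]]
wedge ((0.4671214818954468, -0.09948265552520752), (0.09322204440832138, 0.04814683273434639), 88.89680480957031) [351.41860465 245.1744186 ]
wedge ((0.6397615671157837, -0.09687121957540512), (0.04892181232571602, 0.09638488292694092), 2.8163437843322754) [351.38823529 190.08235294]
wedge ((0.6500171422958374, 0.08624625205993652), (0.10383789986371994, 0.08418133109807968), 81.65550994873047) [289.93859649 186.88596491]
```

View pics/crop.png

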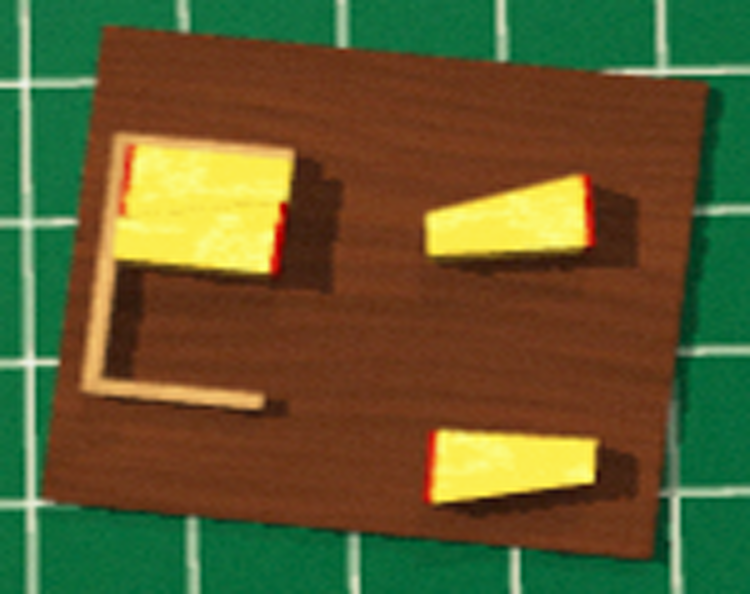

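```bash
cat >> h.py <<'E'
BO=np.array([.5958,-.019]); BY=-.1235
def b2w(x,y):
    c,s=np.cos(BY),np.sin(BY); return BO+np.array([c*x-s*y,s*x+c*y])
def w2b(p):
    c,s=np.cos(BY),np.sin(BY); d=np.asarray(p)[...,:2]-BO; return np.stack([c*d[...,0]+s*d[...,1],-s*d[...,0]+c*d[...,1]],-1)
def pose():
    o=bot.get_obs(); M=Ro.from_quat(o["tool_rot"]).as_matrix(); return np.array(o["eef_pos"]),M,o
def plan(bx,by,z,yaw,g,step=40):
    "to board xy, world z, tool-x at board angle yaw; prints tool rows"
    p,M,o=pose(); q=np.append(b2w(bx,by),z); a=np.arctan2(M[1,0],M[0,0])
    dt=-((yaw+BY-a+np.pi)%(2*np.pi)-np.pi)   # tool z down
    n=int(max(np.ceil(np.linalg.norm(q-p)*1e3/step),np.ceil(abs(dt)/.13),1)); out=[]; done=np.zeros(3)
    ang=a
    for i in range(n):
        w=(q-p)*1e3/n*(i+1)-done; c,s=np.cos(ang),np.sin(ang)
        X=np.array([[c,s,0],[s,-c,0],[0,0,-1]]) # rows: tool axes in world
        sh=np.round(X@w); done=done+X.T@sh; r=round(dt/n*(i+1)+ (ang-a),3); r=round(r,2); ang-=r
        out.append("%g %d %d %d %g"%(g,*sh,r))
    print(n,"rows:","; ".join(out)); 
def st():
    p,M,o=pose(); print("t%.2f"%o["clock"],"board",np.round(w2b(p)*1e3,1),"z%.1f"%(p[2]*1e3),"yaw %.3f"%(np.arctan2(M[1,0],M[0,0])-BY),"tilt",np.round(M[:,2],3),"F",np.round(o["ft_force"],1),"w%.1f"%(o["grip_width"]*1e3))
E
python3 -c "
from h import *
st(); plan(-.03,-.03,.30,0,85,46)"
```

```text
t0.10 board [-464.6  427.9] z194.9 yaw 1.309 tilt [-0.001 -0.002 -1.   ] F [-0.9  0.   1. ] w85.4
14 rows: 85 -24 38 -8 0.09; 85 -20 41 -7 0.1; 85 -15 42 -8 0.09; 85 -13 43 -7 0.09; 85 -8 45 -8 0.1; 85 -3 45 -7 0.09; 85 0 45 -8 0.1; 85 5 45 -7 0.09; 85 9 44 -8 0.09; 85 13 43 -7 0.1; 85 17 42 -8 0.09; 85 21 40 -7 0.09; 85 24 38 -8 0.1; 85 28 35 -7 0.09
```

>>> {"method": "drive_tool", "body": {
  "rows": "85 -24 38 -8 0.09; 85 -20 41 -7 0.1; 85 -15 42 -8 0.09; 85 -13 43 -7 0.09; 85 -8 45 -8 0.1; 85 -3 45 -7 0.09; 85 0 45 -8 0.1; 85 5 45 -7 0.09; 85 9 44 -8 0.09; 85 13 43 -7 0.1; 85 17 42 -8 0.09; 85 21 40 -7 0.09"
}}

```text
clock: 1.3
eef_pos: [0.5098, 0.026, 0.2857]
tool_rot: [1.0, 0.031, -0.0, -0.0]
ft_force: [0.6, 0.9, 0.6]
grip_width: 0.085
```

>>> {"method": "drive_tool", "body": {
  "rows": "85 24 38 -8 0.1; 85 28 35 -7 0.09; 85 0 0 0 0; 85 0 0 0 0"
}}

```text
clock: 1.7
eef_pos: [0.5624, -0.0453, 0.2994]
tool_rot: [0.998, -0.063, -0.001, -0.0]
ft_force: [-0.3, -0.4, 0.1]
grip_width: 0.0851
```

```bash
python3 -c "
from h import *
st(); im,K,R,t=cam('wrist'); save('w1',im); np.savez('w1',im=im,K=K,R=R,t=t); print(w2b(-R.T@t),(-R.T@t)[2])"
```

```text
t1.70 board [-29.9 -30.2] z299.4 yaw -0.002 tilt [-0.002  0.001 -1.   ] F [-0.3 -0.4  0.1] w85.1
[-0.02837609  0.03774534] 0.47801143789407957
```

View pics/w1.png

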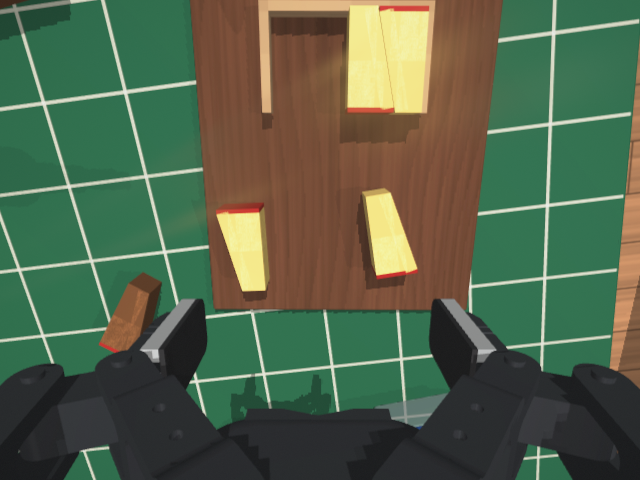

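Wrist view: wedge_a's broad red end is at (240,208) and its narrow end at (255,290). wedge_b's narrow end is at (377,192) and its broad red end at (397,273). The packed pair is at (388,60), and the -x rail runs down x≈265 to row 112.

```bash
cat > m2.py <<'E'
from h import *
d=np.load("w1.npz"); im,K,R,t=[d[k] for k in("im","K","R","t")]
h=cv2.cvtColor(im,cv2.COLOR_RGB2HSV)
for n,(x0,y0,x1,y1) in dict(a=(200,195,285,300),b=(350,180,430,285),pk=(344,0,432,112)).items():
    for v in(0,):
        m=np.zeros(im.shape[:2],np.uint8)
        yel=cv2.inRange(h,(22,60,190),(40,255,255)); m[y0:y1,x0:x1]=yel[y0:y1,x0:x1]
        m=cv2.morphologyEx(m,cv2.MORPH_CLOSE,np.ones((3,3)))
        c=max(cv2.findContours(m,cv2.RETR_EXTERNAL,cv2.CHAIN_APPROX_NONE)[0],key=cv2.contourArea)
        q=cv2.approxPolyDP(c,5,True)[:,0]
        print(n,q.tolist(),np.round(w2b(ray(q,K,R,t,.056))*1e3,1).tolist())
# rails tops
p=cv2.inRange(h,(10,40,170),(20,200,255))
m=np.zeros_like(p); m[0:118,255:345]=p[0:118,255:345]
for r in(30,60,90,105): 
    xs=np.flatnonzero(m[r]); print("rail row",r,xs.min(),xs.max(),np.round(w2b(ray([[xs.min(),r],[xs.max()+1,r]],K,R,t,.038))*1e3,1).tolist())
ys=np.flatnonzero(m[:,310]);print("back",ys.min(),ys.max(),np.round(w2b(ray([[310,ys.max()+1]],K,R,t,.038))*1e3,1))
ys=np.flatnonzero(m[:,266]);print("end",ys.max(),np.round(w2b(ray([[266,ys.max()+1]],K,R,t,.038))*1e3,1))
print(h[100,255:285].tolist())
crop=np.hstack([cv2.resize(im[190:300,200:290],None,fx=4,fy=4),cv2.resize(im[175:285,345:435],None,fx=4,fy=4)]); save("c2",crop)
E
python3 m2.py
```

```text
a [[217, 215], [242, 290], [264, 289], [259, 214]] [[-144.1, -50.1], [-120.7, -142.3], [-94.1, -141.0], [-96.1, -48.9]]
b [[367, 196], [376, 274], [416, 268], [390, 193]] [[26.2, -28.4], [40.1, -121.8], [87.1, -114.3], [51.9, -25.1]]
pk [[350, 5], [347, 105], [421, 111], [428, 12]] [[3.0, 161.5], [1.8, 68.2], [80.3, 62.0], [80.6, 155.2]]
rail row 30 259 268 [[-90.6, 143.8], [-80.1, 143.8]]
rail row 60 260 269 [[-90.7, 115.0], [-80.0, 115.0]]
rail row 90 261 270 [[-90.9, 85.0], [-80.0, 85.0]]
rail row 105 262 270 [[-90.5, 69.6], [-80.5, 69.6]]
back 0 10 [[-37.  161.4]]
end 112 [[-86.4  61.2]]
[[10, 130, 110], [11, 131, 109], [10, 130, 108], [11, 133, 109], [11, 129, 111], [11, 132, 112], [13, 113, 135], [15, 107, 214], [16, 104, 220], [16, 104, 220], [16, 105, 219], [16, 105, 219], [16, 105, 219], [16, 106, 219], [16, 106, 219], [15, 108, 199], [15, 106, 135], [15, 105, 117], [11, 125, 116], [11, 134, 116], [11, 135, 117], [11, 134, 118], [10, 133, 121], [10, 133, 123], [10, 134, 124], [10, 133, 123], [11, 133, 121], [11, 132, 120], [10, 131, 119], [11, 131, 119]]
```

View pics/c2.png

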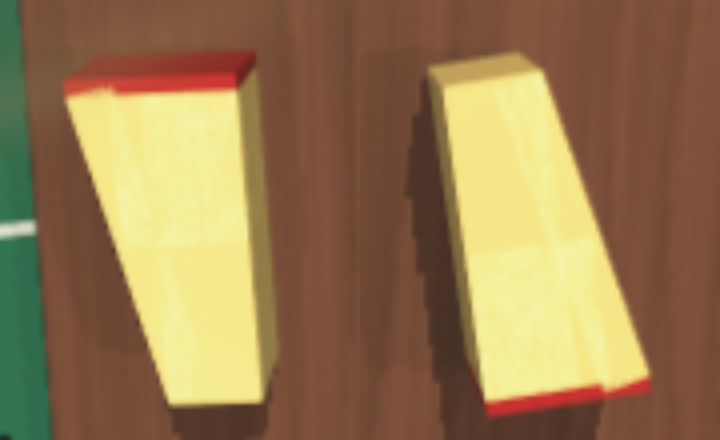

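```bash
sed -i 's/^BO=.*;/BO=np.array([.59794,-.01795]);/' h.py; grep BO= h.py; python3 -c "
from h import *
st(); plan(-.112,-.127,.10,.02,70,45)"
```

```text
BO=np.array([.59794,-.01795]); BY=-.1235
t1.75 board [-32.5 -30.7] z299.8 yaw -0.000 tilt [-0.002  0.001 -1.   ] F [-0.7  0.  -0. ] w84.9
6 rows: 70 -13 16 33 -0; 70 -13 16 34 -0.01; 70 -14 16 33 -0; 70 -13 16 33 -0; 70 -14 16 34 -0.01; 70 -13 16 33 -0
```

>>> {"method": "drive_tool", "body": {
  "rows": "70 -13 16 33 0; 70 -13 16 34 -0.01; 70 -14 16 33 0; 70 -13 16 33 0; 70 -14 16 34 -0.01; 70 -13 16 33 0; 70 0 0 0 0; 70 0 0 26 0; 70 0 0 26 0; 70 0 0 20 0; 70 0 0 6 0; 70 0 0 0 0"
}}

```text
clock: 2.95
eef_pos: [0.4723, -0.1295, 0.0232]
tool_rot: [0.999, -0.051, 0.0, -0.0]
ft_force: [0.0, -0.4, 0.1]
grip_width: 0.0698
```

```bash
python3 -c "
from h import *
st(); im,K,R,t=cam('wrist'); save('w2',im)"
```

```text
t2.95 board [-111.  -126.2] z23.2 yaw 0.021 tilt [ 0.  0. -1.] F [ 0.  -0.4  0.1] w69.8
```

View pics/w2.png

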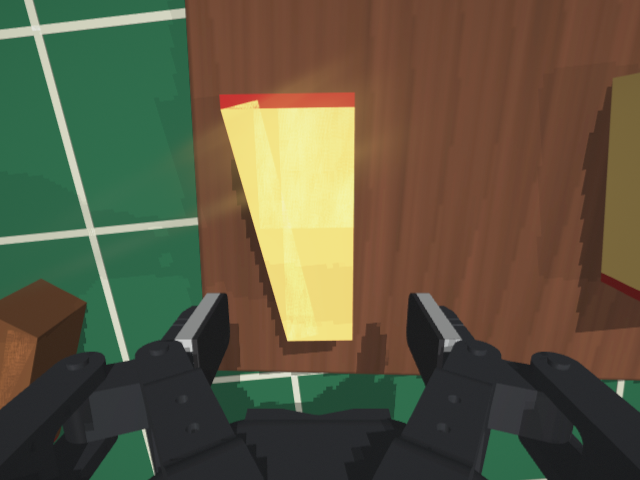

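The fingers straddle the narrow end: the straight flank is at px 354, nearly vertical, between pads at 228 and 408. Closing.

>>> {"method": "drive_tool", "body": {
  "rows": "20 0 0 0 0; 20 0 0 0 0; 20 0 0 0 0; 20 0 0 0 0; 20 0 0 0 0; 20 0 0 0 0; 20 0 0 0 0"
}}

```text
clock: 3.7
eef_pos: [0.4719, -0.1306, 0.0227]
tool_rot: [0.999, -0.052, -0.0, -0.0]
ft_force: [0.2, -0.3, -0.8]
grip_width: 0.0202
```

```bash
cat > look.py <<'E'
from h import *
import sys
# wedge top faces in the board frame from a wrist picture; arg: name, optional yellow V floor
st(); im,K,R,t=cam('wrist'); save(sys.argv[1],im); np.savez(sys.argv[1],im=im,K=K,R=R,t=t)
h=cv2.cvtColor(im,cv2.COLOR_RGB2HSV); m=cv2.inRange(h,(22,60,190),(40,255,255)); m=cv2.morphologyEx(m,cv2.MORPH_CLOSE,np.ones((5,5)))
for c in cv2.findContours(m,cv2.RETR_EXTERNAL,cv2.CHAIN_APPROX_NONE)[0]:
    if cv2.contourArea(c)<1500: continue
    q=cv2.approxPolyDP(c,7,True)[:,0]; print(q.tolist(),np.round(w2b(ray(q,K,R,t,.056))*1e3,1).tolist())
E
python3 look.py w3
```

```text
t3.70 board [-111.2 -127.4] z22.7 yaw 0.019 tilt [-0.  0. -1.] F [ 0.2 -0.3 -0.8] w20.2
[[221, 106], [273, 287], [294, 288], [293, 337], [328, 338], [339, 288], [352, 284], [354, 104]] [[-146.9, -50.0], [-128.8, -120.4], [-120.1, -120.7], [-120.5, -143.4], [-105.4, -143.6], [-101.5, -120.3], [-96.2, -118.4], [-98.6, -48.3]]
```

View pics/w3.png

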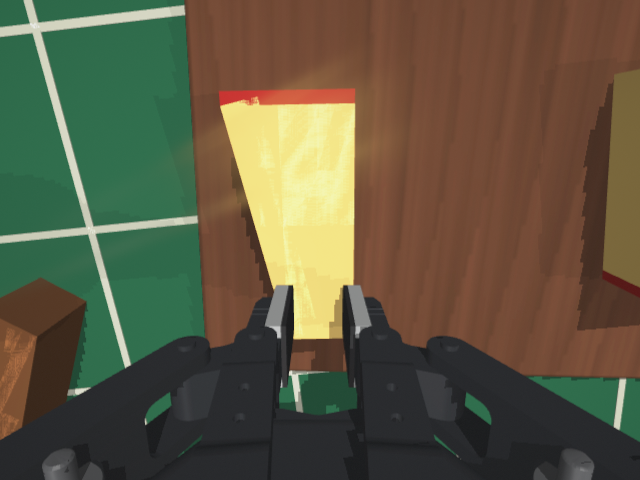

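```bash
python3 -c "
from h import *
p,M,o=pose()
d=np.load('w3.npz'); K,R,t=d['K'],d['R'],d['t']
T=lambda *v:proj(p+M@(np.array(v)/1e3),K,R,t).round().tolist()
for s in(10,-10):
  for y in (-11,11): print('tip',s,y,T(s,y,0),'grasp',T(s,y,-19),'-35',T(s,y,-35))
print('cam tool', (M.T@(-R.T@t-p)).round(3), 'axis',(M.T@R[2]).round(3), np.round(o['joint_pos'],3))
print('clearance, wedge corners if z=.016+.04', proj(np.append(b2w(-.095,-.142),.056),K,R,t))
d=np.load('scene.npz'); 
im,K,R,t=cam('scene'); save('s2',cv2.resize(im[200:320,210:370],None,fx=5,fy=5,interpolation=cv2.INTER_CUBIC))
print(proj(np.append(b2w(-.112,-.127),.056),K,R,t))
"
```

```text
tip 10 -11 [[336.0, 254.0]] grasp [[338.0, 267.0]] -35 [[340.0, 280.0]]
tip 10 11 [[335.0, 295.0]] grasp [[337.0, 312.0]] -35 [[339.0, 329.0]]
tip -10 -11 [[295.0, 254.0]] grasp [[293.0, 267.0]] -35 [[291.0, 280.0]]
tip -10 11 [[296.0, 295.0]] grasp [[294.0, 312.0]] -35 [[292.0, 329.0]]
cam tool [ 0.001 -0.068 -0.179] axis [0.001 0.269 0.963] [-0.27   0.37  -0.302  0.899  0.     1.405]
clearance, wedge corners if z=.016+.04 [[352.29318117 335.14578421]]
[[276.49621799 234.48332715]]
```

View pics/s2.png

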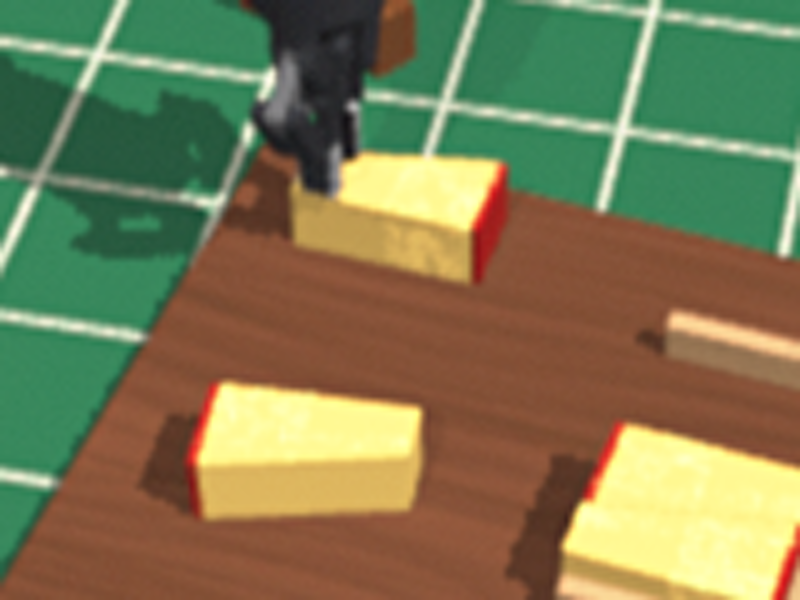

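The fingers closed to 20 mm without touching anything. In both views the tips sit at about the height of the wedge's top, roughly 30 mm above the reported TCP. I'll open and descend carefully, watching the force.

>>> {"method": "drive_tool", "body": {
  "rows": "65 0 0 0 0; 65 0 0 0 0; 65 0 0 0 0; 65 0 0 0 0; 65 0 0 3 0; 65 0 0 3 0; 65 0 0 0 0"
}}

```text
clock: 4.5
eef_pos: [0.4714, -0.1305, 0.0161]
tool_rot: [0.999, -0.052, -0.001, -0.0]
ft_force: [0.7, 0.5, 0.2]
grip_width: 0.065
```

>>> {"method": "drive_tool", "body": {
  "rows": "65 0 0 2 0; 65 0 0 2 0; 65 0 0 0 0"
}}

```text
clock: 4.8
eef_pos: [0.4716, -0.1305, 0.0124]
tool_rot: [0.999, -0.052, -0.0, -0.0]
ft_force: [0.5, -0.4, 0.3]
grip_width: 0.0647
```

```bash
python3 -c "
from h import *
st()
im,K,R,t=cam('scene'); save('s3',cv2.resize(im[190:270,240:340],None,fx=8,fy=7,interpolation=cv2.INTER_CUBIC))
p,M,o=pose()
for s in(32,-32): print([((proj(p+M@(np.array([s,0,z])/1e3),K,R,t)-[240,190])*[8,7]).round() for z in(0,-13,-30)])
"
```

```text
t4.80 board [-111.5 -127.3] z12.4 yaw 0.019 tilt [-0.001  0.    -1.   ] F [ 0.5 -0.4  0.3] w64.7
[array([[261., 455.]]), array([[259., 431.]]), array([[257., 398.]])]
[array([[330., 338.]]), array([[329., 313.]]), array([[327., 281.]])]
```

View pics/s3.png

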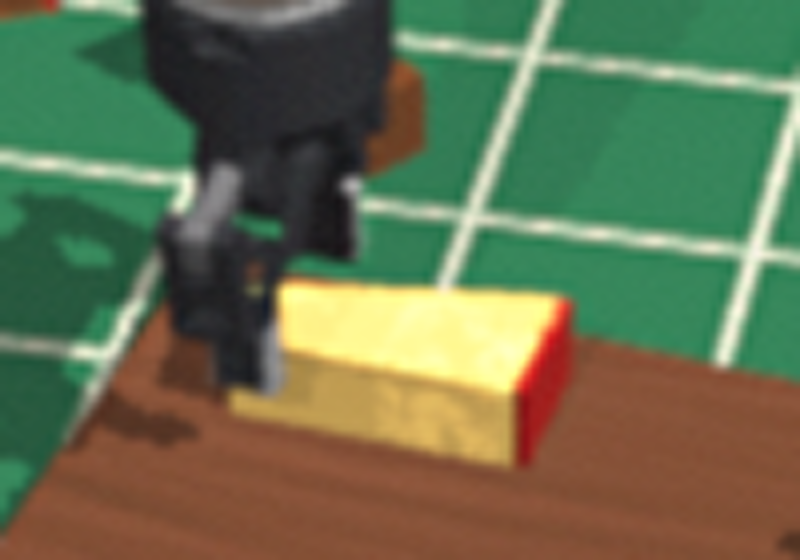

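Scene crop: the near fingertip is at (255,390), about 33 mm short of the reported TCP, where roughly 10 mm was expected at this opening. The fingers are effectively about 23 mm short, so I'll descend by that, guarded by force.

>>> {"method": "drive_tool", "body": {
  "rows": "65 0 0 4 0; 65 0 0 4 0; 65 0 0 0 0"
}}

```text
clock: 5.15
eef_pos: [0.4713, -0.1305, 0.004]
tool_rot: [0.999, -0.052, -0.001, -0.0]
ft_force: [-0.3, -0.3, -0.0]
grip_width: 0.0649
```

>>> {"method": "drive_tool", "body": {
  "rows": "65 0 0 4 0; 65 0 0 4 0; 65 0 0 0 0"
}}

```text
clock: 5.45
eef_pos: [0.4713, -0.1304, -0.004]
tool_rot: [0.999, -0.052, -0.001, -0.0]
ft_force: [0.7, 0.2, 0.1]
grip_width: 0.0652
```

>>> {"method": "drive_tool", "body": {
  "rows": "50 0 0 0 0; 28 0 0 0 0; 28 0 0 0 0; 28 0 0 0 0; 28 0 0 0 0; 28 0 0 0 0; 28 0 0 0 0"
}}

```text
clock: 6.15
eef_pos: [0.4723, -0.1308, -0.0028]
tool_rot: [0.999, -0.052, 0.0, 0.0]
ft_force: [-1.4, -0.3, 5.8]
grip_width: 0.0322
```

```bash
python3 look.py w4
```

```text
t6.15 board [-110.8 -127.4] z-2.8 yaw 0.019 tilt [ 0.001 -0.    -1.   ] F [-1.4 -0.3  5.8] w32.2
[[205, 99], [288, 374], [345, 371], [364, 306], [367, 95], [249, 98], [245, 88]] [[-145.0, -49.8], [-120.3, -143.9], [-99.5, -142.2], [-93.9, -116.2], [-96.7, -47.7], [-131.8, -49.3], [-132.9, -46.5]]
```

Gripped at 32 mm. I'll raise 1 mm and drag the wedge in front of the mouth.

```bash
python3 -c "
from h import *
plan(-.020,-.062,-.0015,-.01,28,15)"
```

```text
8 rows: 28 12 -8 0 0; 28 11 -8 0 0.01; 28 11 -8 0 0; 28 12 -8 -1 0; 28 11 -8 0 0.01; 28 12 -8 0 0; 28 11 -9 0 0.01; 28 11 -8 0 -0
```

>>> {"method": "drive_tool", "body": {
  "rows": "28 0 0 -1 0; 28 12 -8 0 0; 28 11 -8 0 0.01; 28 11 -8 0 0; 28 12 -8 -1 0; 28 11 -8 0 0.01; 28 12 -8 0 0; 28 11 -9 0 0.01; 28 11 -8 0 0; 28 0 0 0 0; 28 0 0 0 0"
}}

```text
clock: 7.3
eef_pos: [0.5697, -0.0761, -0.0019]
tool_rot: [0.998, -0.067, -0.001, 0.0]
ft_force: [-0.9, -0.5, -1.3]
grip_width: 0.0311
```

```bash
python3 look.py w5
```

```text
t7.30 board [-20.9 -61.2] z-1.9 yaw -0.010 tilt [-0.001 -0.    -1.   ] F [-0.9 -0.5 -1.3] w31.1
[[443, 249], [451, 338], [481, 339], [570, 394], [527, 236]] [[22.4, -30.3], [27.9, -63.7], [38.7, -64.2], [74.5, -87.6], [49.8, -26.1]]
[[218, 88], [283, 368], [347, 370], [365, 303], [382, 95]] [[-48.8, 20.5], [-32.6, -75.5], [-9.1, -76.5], [-3.2, -49.8], [0.3, 18.1]]
```

View pics/w5.png

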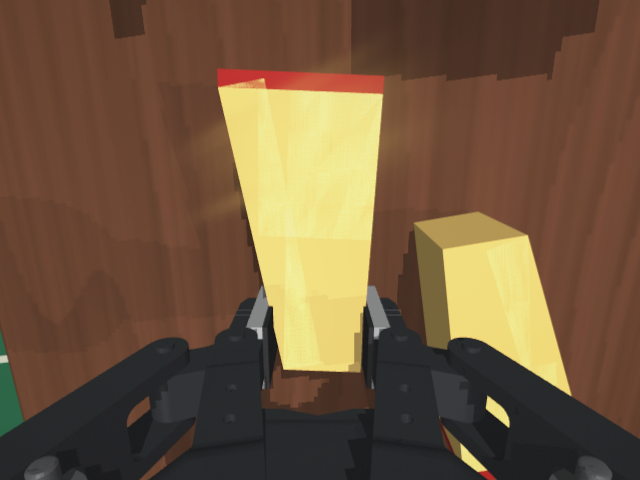

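wedge_a is held with a yaw of about -0.05 and its straight flank at board x ≈ 0 to -3. I'll straighten it and slide it forward between packed_near and the free rail.

>>> {"method": "drive_tool", "body": {
  "rows": "28 -1 -8 0 -0.03; 28 0 -12 0 -0.02; 28 0 -15 0 0; 28 0 0 0 0; 28 0 0 0 0"
}}

```text
clock: 7.85
eef_pos: [0.5725, -0.0408, -0.0012]
tool_rot: [0.999, -0.041, 0.0, 0.0]
ft_force: [0.1, 0.3, -1.9]
grip_width: 0.0316
```

```bash
python3 look.py w6
```

```text
t7.85 board [-22.5 -25.8] z-1.2 yaw 0.041 tilt [ 0. -0. -1.] F [ 0.1  0.3 -1.9] w31.6
[[218, 88], [283, 367], [344, 370], [365, 303], [382, 95], [267, 90], [263, 79]] [[-54.7, 54.4], [-33.6, -40.8], [-11.1, -41.1], [-5.3, -13.9], [-5.4, 54.5], [-40.0, 54.5], [-41.2, 57.5]]
[[409, 0], [404, 56], [570, 64], [571, 83], [639, 87], [639, 0]] [[0.1, 80.0], [0.2, 65.5], [49.4, 65.4], [50.9, 60.2], [71.5, 60.0], [65.3, 82.8]]
```

>>> {"method": "drive_tool", "body": {
  "rows": "28 1 -14 0 0; 28 1 -14 0 0; 28 1 -14 0 0; 28 1 -14 0 0; 28 1 -14 0 0; 28 0 0 0 0; 28 0 0 0 0"
}}

```text
clock: 8.6
eef_pos: [0.5833, 0.0282, -0.0014]
tool_rot: [0.999, -0.041, -0.0, 0.0]
ft_force: [-0.4, -0.4, -3.1]
grip_width: 0.0317
```

```bash
python3 look.py w7
```

```text
t8.60 board [-20.2  43.9] z-1.4 yaw 0.041 tilt [-0.    -0.001 -1.   ] F [-0.4 -0.4 -3.1] w31.7
[[220, 87], [283, 368], [342, 370], [365, 303], [382, 95], [267, 90], [263, 79]] [[-51.8, 124.5], [-31.3, 28.7], [-9.6, 28.8], [-3.1, 56.0], [-3.1, 124.3], [-37.7, 124.2], [-38.9, 127.2]]
[[403, 0], [377, 278], [519, 285], [521, 299], [599, 302], [639, 162], [639, 0]] [[0.6, 149.7], [0.3, 65.5], [49.5, 64.9], [51.1, 59.7], [78.6, 59.7], [79.6, 107.9], [67.4, 152.4]]
```

>>> {"method": "drive_tool", "body": {
  "rows": "45 0 0 0 0; 45 0 0 0 0; 45 0 0 0 0; 45 0 0 -15 0; 45 0 0 -20 0; 45 0 0 -25 0; 0 1 20 0 0.02; 0 1 20 0 0.02; 0 0 0 0 0; 0 0 0 0 0; 0 0 0 0 0"
}}

```text
clock: 9.75
eef_pos: [0.5815, -0.012, 0.0587]
tool_rot: [0.998, -0.062, -0.0, -0.0]
ft_force: [-0.5, -0.2, 0.0]
grip_width: -0.0003
```

>>> {"method": "drive_tool", "body": {
  "rows": "0 0 0 20 0; 0 0 0 20 0; 0 0 0 10 0; 0 0 0 0 0"
}}

```text
clock: 10.15
eef_pos: [0.5798, -0.0117, 0.0068]
tool_rot: [0.998, -0.061, -0.002, 0.0]
ft_force: [0.3, 0.1, 0.1]
grip_width: 0.0001
```

```bash
python3 look.py w8
```

```text
t10.15 board [-18.7   4. ] z6.8 yaw 0.000 tilt [-0.004  0.    -1.   ] F [0.3 0.1 0.1] w0.1
[[377, 0], [371, 155], [518, 156], [521, 172], [603, 171], [639, 0]] [[0.3, 111.3], [0.3, 65.5], [49.5, 65.2], [51.3, 59.9], [78.9, 60.3], [79.3, 111.3]]
[[215, 0], [280, 259], [357, 259], [367, 0]] [[-48.7, 111.2], [-31.1, 28.7], [-3.3, 28.8], [-2.7, 111.3]]
```

View pics/w8.png

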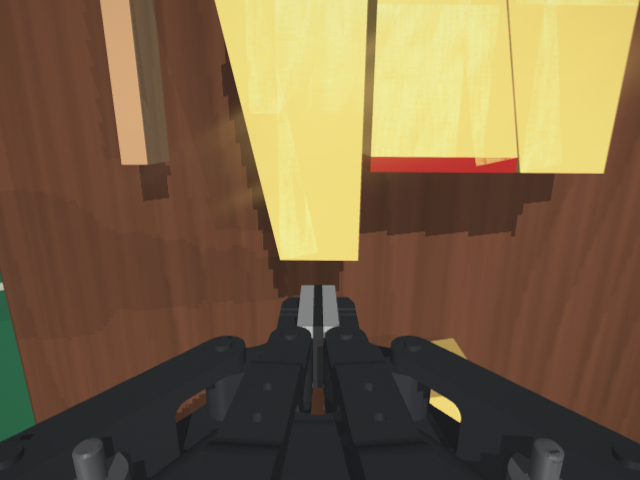

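wedge_a sits in the slot with its narrow end at (318,259) and board y ≈ 28. The shut fingers are behind it. Pushing it home.

>>> {"method": "drive_tool", "body": {
  "rows": "0 0 -7 0 0; 0 0 -7 0 0; 0 0 -7 0 0; 0 0 -7 0 0; 0 0 -5 0 0; 0 0 -5 0 0; 0 0 -3 0 0; 0 0 0 0 0"
}}

```text
clock: 11.0
eef_pos: [0.5866, 0.0291, 0.0086]
tool_rot: [0.998, -0.062, -0.0, -0.0]
ft_force: [0.2, -0.3, 0.5]
grip_width: -0.0003
```

```bash
python3 look.py w9
```

```text
t11.00 board [-17.1  45.3] z8.6 yaw 0.000 tilt [-0.     0.001 -1.   ] F [ 0.2 -0.3  0.5] w-0.3
[[372, 0], [362, 270], [495, 270], [497, 284], [571, 283], [627, 0]] [[0.5, 153.1], [0.3, 65.2], [49.4, 65.2], [50.9, 59.7], [78.4, 60.1], [78.8, 153.2]]
[[194, 9], [275, 290], [349, 291], [352, 6], [240, 8], [218, 0]] [[-54.3, 150.6], [-32.0, 57.2], [-4.3, 56.8], [-5.6, 151.5], [-40.1, 150.9], [-46.7, 153.1]]
```

>>> {"method": "drive_tool", "body": {
  "rows": "0 0 -2 0 0; 0 0 -2 0 0; 0 0 -1 0 0; 0 0 0 0 0"
}}

```text
clock: 11.45
eef_pos: [0.5869, 0.0331, 0.0085]
tool_rot: [0.998, -0.062, -0.0, 0.0]
ft_force: [-0.7, -0.9, -0.6]
grip_width: 0.0003
```

```bash
python3 look.py w10
```

```text
t11.45 board [-17.2  49.3] z8.5 yaw -0.001 tilt [-0.001 -0.    -1.   ] F [-0.7 -0.9 -0.6] w0.3
[[372, 0], [362, 280], [494, 280], [496, 294], [570, 293], [626, 9]] [[0.5, 157.1], [0.3, 65.4], [49.4, 65.4], [50.8, 59.8], [78.6, 60.2], [78.8, 154.7]]
[[194, 9], [276, 292], [349, 291], [351, 6], [239, 8], [233, 0]] [[-54.2, 154.7], [-31.8, 60.6], [-4.4, 61.0], [-5.9, 155.5], [-40.4, 154.9], [-42.1, 157.1]]
```

wedge_a is home, with its narrow end at y ≈ 60.5 and level with the packed ones. Backing off and looking at wedge_b.

>>> {"method": "drive_tool", "body": {
  "rows": "0 0 20 0 0; 0 0 10 -20 0; 0 0 10 -40 0; 40 10 20 -40 -0.05; 75 20 30 -40 -0.05; 75 20 30 -20 -0.05; 75 20 35 0 0; 75 10 10 0 0; 75 0 0 0 0; 75 0 0 0 0"
}}

```text
clock: 12.5
eef_pos: [0.6562, -0.1308, 0.1652]
tool_rot: [1.0, 0.013, -0.001, -0.001]
ft_force: [-0.5, 0.2, 0.0]
grip_width: 0.075
```

```bash
python3 look.py w11
```

```text
t12.50 board [  71.7 -104.8] z165.2 yaw 0.149 tilt [-0.001  0.001 -1.   ] F [-0.5  0.2  0. ] w75.0
[[265, 116], [269, 220], [283, 214], [275, 190], [290, 191], [293, 213], [305, 184], [315, 197], [300, 217], [306, 240], [285, 240], [287, 220], [271, 242], [331, 241], [303, 117]] [[22.8, -30.2], [34.6, -106.5], [44.8, -100.1], [36.4, -82.5], [47.8, -81.5], [52.4, -98.1], [58.4, -74.5], [67.4, -83.2], [58.2, -100.5], [65.4, -118.2], [49.0, -120.7], [48.5, -104.3], [38.2, -123.9], [85.1, -116.0], [50.2, -26.7]]
```

View pics/w11.png

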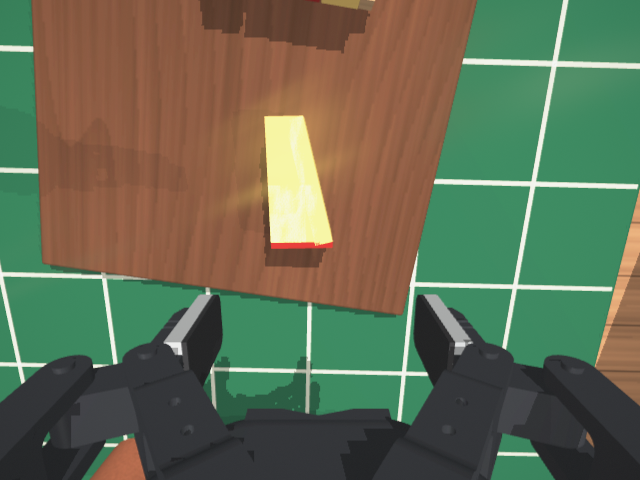

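wedge_b is unchanged: its straight flank runs from (265,116) to (271,242), yaw 0.16, centre board (50,-76). Moving to grip it near the broad end.

```bash
python3 -c "
from h import *
plan(.0607,-.1104,-.001,.16,75,30)"
```

```text
6 rows: 75 -2 1 28 -0; 75 -2 0 27 -0; 75 -2 1 28 -0; 75 -2 1 28 -0.01; 75 -2 1 28 0; 75 -2 0 27 0
```

>>> {"method": "drive_tool", "body": {
  "rows": "75 -12 4 10 -0.01; 75 0 0 30 0; 75 0 0 30 0; 75 0 0 30 0; 75 0 0 30 0; 75 0 0 16 0; 75 0 0 10 0; 75 0 0 8 0; 75 0 0 2 0; 75 0 0 0 0"
}}

```text
clock: 13.55
eef_pos: [0.6452, -0.1354, 0.0005]
tool_rot: [1.0, 0.018, 0.001, 0.0]
ft_force: [0.2, 0.2, 0.5]
grip_width: 0.0743
```

>>> {"method": "drive_tool", "body": {
  "rows": "60 0 0 0 0; 44 0 0 0 0; 44 0 0 0 0; 44 0 0 0 0; 44 0 0 0 0; 44 0 0 0 0; 44 0 0 0 0"
}}

```text
clock: 14.25
eef_pos: [0.6457, -0.136, 0.0015]
tool_rot: [1.0, 0.018, 0.001, 0.0]
ft_force: [-0.4, -0.3, 6.3]
grip_width: 0.0473
```

```bash
python3 look.py w12;python3 -c "
from h import *
plan(-.060,-.095,.001,0,44,15)"
```

```text
t14.25 board [  62.  -111.2] z1.5 yaw 0.159 tilt [ 0.003 -0.001 -1.   ] F [-0.4 -0.3  6.3] w47.3
[[232, 73], [254, 349], [366, 350], [376, 310], [324, 71]] [[23.5, -30.4], [40.9, -123.4], [82.1, -117.3], [82.5, -100.7], [51.0, -25.4]]
9 rows: 44 -13 -4 0 0.02; 44 -13 -4 0 0.02; 44 -13 -3 0 0.01; 44 -14 -3 0 0.02; 44 -13 -3 0 0.02; 44 -14 -3 0 0.02; 44 -13 -3 0 0.01; 44 -13 -2 0 0.02; 44 -14 -2 0 0.02
```

>>> {"method": "drive_tool", "body": {
  "rows": "44 0 0 -1 0; 44 -13 -4 0 0.02; 44 -13 -4 0 0.02; 44 -13 -3 0 0.01; 44 -14 -3 0 0.02; 44 -13 -3 0 0.02; 44 -14 -3 0 0.02; 44 -13 -3 0 0.01; 44 -13 -2 0 0.02; 44 -14 -2 0 0.02; 44 0 0 0 0; 44 0 0 0 0"
}}

```text
clock: 15.5
eef_pos: [0.5243, -0.1041, 0.0015]
tool_rot: [0.998, -0.062, -0.001, -0.0]
ft_force: [-5.2, 1.0, 8.0]
grip_width: 0.0471
```

```bash
python3 look.py w13
```

```text
t15.50 board [-62.4 -94.6] z1.5 yaw -0.000 tilt [-0.002  0.    -1.   ] F [-5.2  1.   8. ] w47.1
[[323, 70], [232, 73], [255, 350], [374, 346], [378, 320]] [[-59.7, -7.6], [-87.4, -8.5], [-84.6, -103.6], [-40.4, -101.9], [-39.4, -91.2]]
```

>>> {"method": "drive_tool", "body": {
  "rows": "44 1 0 -1 0.02; 44 1 -10 0 0.01; 44 1 -15 0 0; 44 1 -15 0 0; 44 0 -15 0 0; 44 0 -10 0 0; 44 0 0 0 0; 44 0 0 0 0"
}}

```text
clock: 16.35
eef_pos: [0.5392, -0.0401, 0.0016]
tool_rot: [0.997, -0.076, -0.0, 0.0]
ft_force: [1.0, 0.6, -1.7]
grip_width: 0.0476
```

```bash
python3 look.py w14
```

```text
t16.35 board [-55.5 -29.2] z1.6 yaw -0.029 tilt [-0.001 -0.    -1.   ] F [ 1.   0.6 -1.7] w47.6
[[323, 70], [233, 73], [255, 350], [376, 348], [378, 319]] [[-50.4, 57.6], [-77.7, 57.6], [-78.0, -37.7], [-33.0, -38.1], [-32.5, -26.2]]
[[496, 0], [493, 36], [639, 32], [639, 0]] [[0.3, 74.9], [0.3, 65.5], [43.4, 65.3], [41.8, 73.7]]
[[373, 0], [385, 58], [477, 53], [480, 0]] [[-35.4, 75.9], [-31.6, 60.4], [-4.0, 61.0], [-4.4, 75.1]]
```

>>> {"method": "drive_tool", "body": {
  "rows": "44 -1 -13 0 0; 44 -1 -14 0 0; 44 -1 -14 0 0; 44 -1 -14 0 0; 44 0 -10 0 0; 44 0 -8 0 0; 44 0 0 0 0; 44 0 0 0 0"
}}

```text
clock: 17.2
eef_pos: [0.5467, 0.0321, 0.0018]
tool_rot: [0.997, -0.077, -0.0, 0.0]
ft_force: [-0.5, -0.1, -1.7]
grip_width: 0.0473
```

```bash
python3 look.py w15
```

```text
t17.20 board [-57.   43.3] z1.8 yaw -0.030 tilt [-0. -0. -1.] F [-0.5 -0.1 -1.7] w47.3
[[323, 70], [232, 73], [255, 350], [372, 349], [379, 328]] [[-51.8, 130.2], [-79.5, 130.2], [-79.6, 34.8], [-36.0, 34.0], [-33.6, 42.6]]
[[502, 0], [477, 267], [575, 264], [579, 272], [619, 264], [620, 277], [639, 276], [639, 0]] [[0.7, 147.5], [0.3, 65.2], [34.4, 65.3], [36.2, 62.3], [49.7, 64.9], [51.0, 60.0], [57.6, 60.2], [40.5, 146.3]]
[[317, 0], [385, 283], [463, 279], [480, 0]] [[-53.1, 149.0], [-31.7, 60.2], [-4.2, 60.9], [-5.7, 147.6]]
```

>>> {"method": "drive_tool", "body": {
  "rows": "58 0 0 0 0; 58 0 0 0 0; 58 0 0 0 0; 58 0 0 -15 0; 58 0 0 -20 0; 58 0 0 -25 0; 0 -1 20 0 -0.02; 0 -1 20 0 -0.01; 0 0 3 0 0; 0 0 0 0 0; 0 0 0 0 0; 0 0 0 0 0"
}}

```text
clock: 18.45
eef_pos: [0.5387, -0.0096, 0.0617]
tool_rot: [0.998, -0.062, -0.0, -0.0]
ft_force: [-0.2, 0.2, -0.5]
grip_width: 0.0002
```

>>> {"method": "drive_tool", "body": {
  "rows": "0 0 0 20 0; 0 0 0 20 0; 0 0 0 13 0; 0 0 0 0 0; 0 0 0 0 0"
}}

```text
clock: 18.95
eef_pos: [0.5386, -0.0097, 0.0088]
tool_rot: [0.998, -0.062, -0.0, -0.0]
ft_force: [0.0, -0.6, 1.3]
grip_width: -0.0002
```

```bash
python3 look.py w16
```

```text
t18.95 board [-59.9   0.9] z8.8 yaw 0.000 tilt [-0.001  0.    -1.   ] F [ 0.  -0.6  1.3] w-0.2
[[511, 0], [493, 145], [594, 146], [595, 154], [638, 146], [639, 162], [639, 0]] [[0.5, 108.8], [0.4, 65.6], [34.6, 65.3], [35.4, 62.7], [49.5, 65.3], [51.0, 60.0], [39.8, 108.8]]
[[368, 0], [397, 161], [478, 159], [493, 0]] [[-43.4, 108.7], [-31.7, 60.3], [-4.1, 61.0], [-5.0, 108.8]]
[[249, 0], [257, 232], [355, 240], [392, 233], [354, 0]] [[-80.0, 108.7], [-80.6, 35.2], [-45.3, 32.2], [-32.1, 34.9], [-47.7, 108.7]]
```

>>> {"method": "drive_tool", "body": {
  "rows": "0 3 -7 0 0; 0 0 -7 0 0; 0 0 -7 0 0; 0 0 -7 0 0; 0 0 -5 0 0; 0 0 -4 0 0; 0 0 -4 0 0; 0 0 -2 0 0; 0 0 0 0 0"
}}

```text
clock: 19.9
eef_pos: [0.5469, 0.0325, 0.0088]
tool_rot: [0.998, -0.062, -0.0, -0.0]
ft_force: [0.5, -0.6, 0.7]
grip_width: 0.0004
```

```bash
python3 look.py w17
```

```text
t19.90 board [-56.9  43.7] z8.8 yaw -0.000 tilt [-0.  0. -1.] F [ 0.5 -0.6  0.7] w0.4
[[501, 0], [470, 265], [562, 265], [566, 273], [604, 266], [605, 279], [639, 279], [639, 0]] [[0.5, 151.6], [0.3, 65.6], [34.2, 65.6], [36.2, 62.4], [49.8, 65.2], [51.2, 60.1], [63.8, 60.1], [42.9, 151.7]]
[[231, 0], [249, 279], [457, 277], [481, 0]] [[-82.5, 151.6], [-81.4, 60.0], [-4.0, 60.8], [-5.7, 151.6]]
```

>>> {"method": "drive_tool", "body": {
  "rows": "0 0 -2 0 0; 0 0 -2 0 0; 0 0 -1 0 0; 0 0 0 0 0"
}}

```text
clock: 20.35
eef_pos: [0.547, 0.0365, 0.0087]
tool_rot: [0.998, -0.062, -0.0, 0.001]
ft_force: [-3.4, -4.1, 1.9]
grip_width: -0.0
```

```bash
python3 look.py w18
```

```text
t20.35 board [-57.3  47.8] z8.7 yaw -0.001 tilt [-0.001 -0.001 -1.   ] F [-3.4 -4.1  1.9] w-0.0
[[503, 0], [470, 276], [603, 276], [604, 290], [639, 289], [639, 3]] [[0.6, 155.6], [0.3, 65.4], [49.7, 65.4], [51.2, 59.8], [64.2, 60.2], [42.5, 154.8]]
[[232, 0], [249, 280], [456, 287], [485, 0]] [[-82.4, 155.6], [-81.7, 63.8], [-4.4, 61.0], [-4.9, 155.6]]
```

>>> {"method": "drive_tool", "body": {
  "rows": "0 0 -1 0 0; 0 0 -1 0 0; 0 0 0 0 0"
}}

```text
clock: 20.7
eef_pos: [0.5472, 0.0386, 0.0087]
tool_rot: [0.998, -0.062, -0.001, 0.0]
ft_force: [-0.7, -4.8, 2.2]
grip_width: -0.0
```

```bash
python3 look.py w19
```

```text
t20.70 board [-57.3  49.8] z8.7 yaw -0.001 tilt [-0.001 -0.001 -1.   ] F [-0.7 -4.8  2.2] w-0.0
[[503, 0], [469, 281], [602, 281], [603, 295], [639, 294], [639, 10]] [[0.6, 157.7], [0.1, 65.4], [49.7, 65.4], [51.2, 59.8], [64.6, 60.2], [42.9, 154.9]]
[[232, 0], [249, 280], [380, 279], [384, 293], [457, 292], [486, 8]] [[-82.5, 157.7], [-81.8, 65.8], [-33.0, 66.2], [-31.3, 60.6], [-3.9, 61.0], [-4.3, 155.5]]
```

All wedges are level: wedge_b's yellow front edge is at 66 and packed_near's is at 65.4. Backing off, lifting and doing a final check.

>>> {"method": "drive_tool", "body": {
  "rows": "0 0 15 0 0; 0 0 20 0 0; 0 0 10 -30 0; 0 20 0 -40 0; 0 20 0 -45 0; 0 0 0 -45 0; 0 0 0 -40 0; 0 0 0 0 0; 0 0 0 0 0"
}}

```text
clock: 21.65
eef_pos: [0.5829, -0.0106, 0.21]
tool_rot: [0.998, -0.062, 0.002, -0.001]
ft_force: [0.1, 0.3, -0.5]
grip_width: -0.0
```

```bash
python3 look.py w20
python3 - <<'E'
from h import *
im,K,R,t=cam("top"); a=np.load("top.npz")["im"]
d=cv2.absdiff(im,a).max(2)>40
for n,(x0,y0,x1,y1) in dict(bowl=(148,180,205,238),scraper=(180,234,210,312),cup=(445,230,478,260),cont=(433,150,482,204)).items(): print(n,d[y0:y1,x0:x1].sum())
E
```

```text
t21.65 board [-15.8   5.5] z210.0 yaw -0.001 tilt [ 0.003  0.001 -1.   ] F [ 0.1  0.3 -0.5] w-0.0
[[231, 21], [239, 144], [425, 150], [434, 30], [336, 22], [330, 73], [329, 29]] [[-82.4, 160.1], [-81.3, 66.2], [78.1, 61.2], [78.2, 153.9], [0.3, 159.5], [-4.1, 122.3], [-5.2, 154.5]]
bowl 0
scraper 0
cup 442
cont 0
```

Run:
```python
from h import *
im,K,R,t=cam("top"); a=np.load("top.npz")["im"]
for i in(a,im):
    h=cv2.cvtColor(i[225:265,440:485],cv2.COLOR_RGB2HSV); m=cv2.inRange(h,(0,120,30),(15,255,255)); ys,xs=np.nonzero(m); print(len(xs),xs.min(),xs.max(),ys.min(),ys.max(),i[225:265,440:485].mean((0,1)))
```

```text
538 6 33 8 32 [66.96666667 93.71888889 54.16055556]
528 6 33 9 32 [46.83111111 69.92722222 40.98555556]
```

The cup has not moved; the difference was the arm's shadow. Handing in.

```bash
python3 -c "
from h import *
st(); print(bot.job_done())"
```

```text
t21.80 board [-17.9   5.2] z206.9 yaw -0.001 tilt [-0.003  0.001 -1.   ] F [ 0.6 -0.4  0. ] w-0.3
the job is handed in; nothing more can be done
None
```

Both loose wedges are packed and the job was handed in at 21.8 s of the 67 s allowed; it reported no verdict. I gripped each wedge near its rear end and slid it into the railed rectangle. I then let go and pushed it home with the shut fingers: wedge_a broad end first beside the packed pair, wedge_b narrow end first along the free rail.

**Last checks:**

| Wedge | Centre, board x (mm) | Allowed x (mm) | Ends |
|---|---|---|---|
| wedge_a | about -24 | -27.5 to -11.5 | narrow end at y ≈ 61; back edge level with packed_far's |
| wedge_b | about -62 | -68 to -52 | broad end level with packed_near's, within 1 mm |

- **Fit:** the edges look square to about 0.02 rad. Flatness was not measured directly.
- **Left alone:** the packed wedges read the same to about 1 mm, and the bowl, cup, container and scraper are unmoved. The cup showed a difference in the top image, but it was only the arm's shadow.
- **Robot:** it finished clear of everything, about 0.2 m up.

**What disagreed:**
- **First grasp:** it closed on nothing, because the fingertips sit roughly 20–25 mm short of the stated TCP. I lowered the tool under force checks and it then gripped.
- **Board pose:** the wrist camera put the board about 2 mm from the top camera's estimate, so I corrected it using the rails.
- **Picture limit:** a 13th picture was refused, so the last checks used measured edges and no viewed image.

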